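# Swing a plug-in module home past its roller catch and bolt it

## Task

In the open chassis, push the free end of the swung-out aluminium module so that it turns on its pivot pin, rides over the spring roller catch and comes home against the rubber stop, and hold it pressed there by a push of about 7 N for half a second, never with more than 11.5 N on the stop. Then slide the lock bolt fully across behind it and let go, leaving the other things on the bench where they are.

Things in the scene. Friction and masses are not known exactly. Their poses are not given: they have to be found in the camera images.
- chassis: Open cream instrument chassis fixed to the bench, floor 320 x 350 mm, 6 mm thick (x -180..140, y -175..175 mm in its frame); origin on the bench surface. Its x points roughly away from the robot (turned up to 15 degrees). Rims: 12 mm high at x -178, 30 mm high at x 138 and y -173. Innards up to 42 mm high at x above 75 mm.
- pin (a point): Fixed upright pivot pin, 9 mm across with a 20 mm head, at x 0, y -120 mm of the chassis; the point is at the chassis floor, 6 mm above the bench; the head's top is 22.5 mm above the bench.
- module: Aluminium module, about 0.35 kg, sliding on the chassis floor; body 50 mm wide (x -25..25), 18 to 151 mm from the pin along its y, sides 6 to 36 mm above the bench, parts on top to 48 mm. Origin under its pivot hole; y runs to the free end. Home: its y along the chassis's y, within 0.04 rad (set by the stop). Starts swung 0.35 to 0.65 rad counter-clockwise of that (free end nearer the robot).
- push_side (a point): Point on the module's -x long side, the side to push on, 125 mm from the pin, 21 mm above the bench, 15 mm below the side's top edge. The side is free to push on from 105 to 145 mm from the pin, best between 115 and 135. The push goes towards the chassis's +x, turning the module clockwise from above.
- nose (a point): Centre of the 28 mm wide round steel nose at the module's free end, 165 mm from the pin on the module's y axis, 23 mm above the bench. It meets the roller about 18 mm before the roller's centre, in the chassis's x, and is home 3 to 17 mm past it.
- roller: White sprung roller of the catch, 24 mm across, upright; origin on its axis 6 mm above the bench, top 34 mm, at x -10, y 64 mm of the chassis. The passing nose pushes it 7 mm aside (+y), against 4 to 6 N: this resists a push near the module's free end with up to about 5 N, then lets go. Past it, the roller holds the module on the stop with 1 to 4 N.
- stop: Steel stop block on the chassis, origin at x 51, y 25 mm, 6 mm above the bench. Its set screw carries a 15 mm rubber buffer, pointing to the chassis's -x, 22 mm above the bench, that meets the module's +x side 145 mm from the pin. The buffer's face is 20 to 32 mm before the origin: set differently each time and not measured. The rubber gives 1 mm per 8 N.
- bolt (a joint): Lock bolt, a 12 mm round bar sliding along the chassis's -y at x -42 mm, 22 mm above the bench: 0 fully back (tip at y 64 mm), 0.045 m fully across (tip at y 19 mm, behind the module's -x side), with a hard end stop there; starts at 0 to 0.010, friction 2 N. It cannot cross while the module is not home.
- bolt_knob (a point): Centre of the top of the bolt's upright knob, a 12 mm post, top 62 mm above the bench; push it towards the chassis's -y. Free to push on from 40 mm above the bench up; the bolt guide and catch housing, at most 36 mm above the bench, stand on its -y side.
- screwdriver: Screwdriver lying on the bench off the chassis's -y side; leave alone.
- meter: Black hand-held meter 130 x 75 x 36 mm lying on the bench off the chassis's +y side; leave alone.
- jar: Clear jar 52 mm across, 65 mm high, on the bench off the chassis's -y side; leave alone.
Not all that is in view belongs to the job. Of the things shaped like the module, the aluminium one is meant.

How it is judged:
By the outcome, as a careful person would: the job done as asked, in the order asked, and still so for the second after the job is handed in, with the robot touching nothing.
It also fails if it takes over 70 s, if anything falls off the work surface, if the arm or the gripper's body presses on something with over 40 N, if the wrist force passes 120 N, or if a joint passes its speed limit or range.

## Robot

A 6-joint arm with a two-finger parallel gripper is mounted at the origin on the work surface. World frame = base frame: x ahead of the robot, y to its left, z up, the work surface at z = 0. Lengths are in m, angles in rad, forces in N, time in s.
With the tool pointing down it reaches from about 0.375 to 0.9 m from the base axis. Payload 3.1 kg.
Tool frame: the origin (TCP) lies on the centre line of the jaws, within the pads' length; the fingertips stand 14 mm ahead of it and the grasp point (between the pads) lies 5 mm behind it; y points along the fingers, z is the direction in which the jaws open and shut, and the axes are right-handed (so a half turn about y gives the same grasp; the last joint's range is limited). The gripper opens to 87 mm and grips with 3 to 60 N. Pads are 19 mm wide; open, the fingers measure 117 mm over their backs; the gripper's body (75 mm by 190 mm) begins 51 mm behind the grasp point.
Start: joints at [1.026, 0.527, 1.433, -0, 1.181, -0.178], TCP at [0.224, 0.583, 0.237] pointing down, gripper open.
Joint ranges: [-3.08, 3.08], [-0.75, 2.2], [0.22, 2.44], [-1.43, 4.57], [0, 2.65], [-2.85, 2.85]. Speed limits (rad/s): [2.79, 2.79, 3.14, 3.14, 3.14, 3.14].

## Interface

Orientations are given as a unit quaternion [x, y, z, w].
In Python, from rig import robot, vision gives the robot as it stands.
- The arm moves only by the shell command python3 -m crank 'ROWS' [FORCE]. ROWS is JSON, a list of rows, each a list of 7 numbers: the shift along the tool's x, y, z as a fraction of full scale, then the turn, a rotation vector about the tool's x, y, z as a fraction of full scale, then the gripper command: -1 is shut, 1 is fully open, values between are in proportion. In form: [[x, y, z, wx, wy, wz, grip], ...]. A call has 1 to 10 rows; each row is the pose to reach, as a shift and turn from the pose commanded when the call began, along the tool's axes at that moment, turning the shorter way round; what a row does not reach only later rows make up. Full scale, the value 1, is 50 cm for a shift and pi rad for a turn. A row lasts 1/8 s, in which the tool goes at most 62.5 mm and 10.7 degrees, less where a joint would pass 70% of its speed; a pose out of reach is approached as far as the arm can. A call with a number of a shift or a turn outside -1 to 1 is refused whole. A call with a gripper value outside its range is refused whole. The fingers move at their own pace and stop on an object; FORCE is the grip in N (left out, the last holds). Time passes only in rows, so rows that repeat a pose let the fingers close. It gives the time, the measured TCP pose, the force and the opening at its end, in the units of the state.
- robot.get_obs(): the state, without advancing time (a new reading comes with each control period).
- vision.camera(name): name is "scene" or "side" or "wrist"; returns the picture (480x640x3 uint8, blue, green, red); there is no depth.
- vision.camera_info(name): a dict with "vfov" (degrees; the focal length in pixels is half the picture's height over the tangent of half this angle, whatever the lens; pixels are square), "cx", "cy" (the principal point, pixels), "world_from_camera" (4x4, takes a point from camera to world coordinates); the wrist camera has in their place "tool_from_camera" (4x4, takes a point from camera to tool coordinates, whose origin is the TCP and whose axes are the tool frame's). Camera axes: x right, y up, looking along -z (the intrinsics and any distortion apply to the point x, -y, -z); pixel columns grow to the right and rows downward; lengths in m; the calibration is good to about 2 mm. A picture is of the moment at which its call begins: read the wrist's pose just before it. camera_info takes no time and is no camera call.
- robot.hand_in(): hands the job in, once; it reports no verdict.
The state is a dict: "time": time; "q": joint angles; "joint_velocities": joint speeds; "joint_torque": joint torques, N m; "position": TCP position; "tool_rot": TCP orientation; "ft_force": force on the tool from outside, world axes, zero at the start; "moment": the same for the moment, N m; "grip_width": finger opening in m.
Only numpy, scipy, OpenCV 4.12 (cv2) and the standard library are available. Lean on these libraries where they do the work, as an engineer would, in place of code of your own. Each camera call takes 0.05 s, during which the arm holds its last target.

## Working session

There is one attempt and no reset: what is moved stays moved. The work goes in short steps, Python scripts to look and compute and a shell command to move; the robot and the scene stay as the last step left them, time stands still between calls to the robot, and variables do not carry over. Pictures are saved under pics/ and viewed, and the job is handed in when it is done.

```bash
ls; mkdir -p pics; python3 - <<'E'
from rig import robot, vision
import cv2,numpy as np
np.set_printoptions(precision=4,suppress=True)
for n in ["scene","side","wrist"]:
    cv2.imwrite(f"pics/{n}0.png",vision.camera(n)); print(n,vision.camera_info(n))
print(robot.get_obs())
E
```

```text
pics
scene {'vfov': 45.65102299847172, 'cx': 318.1508226565728, 'cy': 239.21546861180198, 'world_from_camera': array([[ 0.2317, -0.6186,  0.7508,  1.5298],
       [ 0.9726,  0.1343, -0.1895, -0.2613],
       [ 0.0164,  0.7742,  0.6328,  0.9604],
       [ 0.    ,  0.    ,  0.    ,  1.    ]])}
side {'vfov': 43.982075925769706, 'cx': 322.18298932231295, 'cy': 232.20881777133008, 'world_from_camera': array([[ 0.9933,  0.0697, -0.0918,  0.3593],
       [-0.1145,  0.5098, -0.8527, -1.1679],
       [-0.0126,  0.8575,  0.5144,  0.7594],
       [ 0.    ,  0.    ,  0.    ,  1.    ]])}
wrist {'vfov': 59.646428919598826, 'cx': 320.61462224886276, 'cy': 237.09262192128924, 'tool_from_camera': array([[ 0.0007, -0.9642, -0.2651, -0.0724],
       [ 0.0001,  0.2651, -0.9642, -0.1492],
       [ 1.    ,  0.0007,  0.0002,  0.0003],
       [ 0.    ,  0.    ,  0.    ,  1.    ]])}
{'time': 0.15, 'q': array([ 1.0255,  0.5283,  1.4336,  0.    ,  1.1814, -0.1785]), 'joint_velocities': array([-0.0001, -0.0023, -0.0043, -0.0003,  0.0004, -0.0005]), 'joint_torque': array([  0.0013, -44.0431, -17.6842,   0.0633,   0.0552,  -0.0001]), 'position': array([0.2238, 0.583 , 0.2358]), 'tool_rot': array([ 0.6958, -0.1292,  0.1288, -0.6947]), 'ft_force': array([0.2034, 0.4482, 0.3278]), 'moment': array([ 0.0258, -0.0205, -0.0382]), 'grip_width': 0.08690303755414505}
```

View pics/scene0.png

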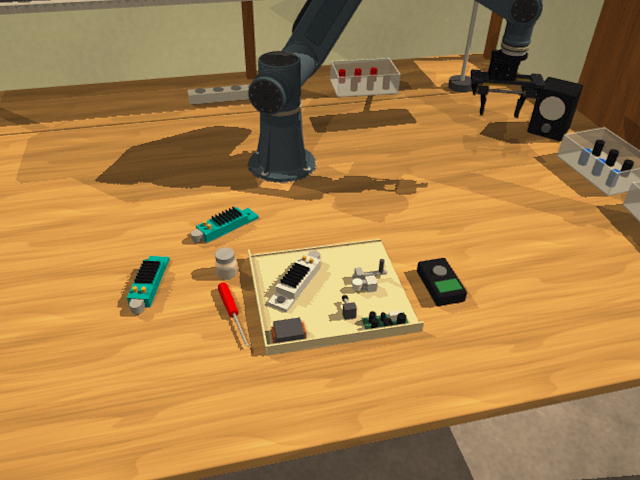

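View pics/side0.png

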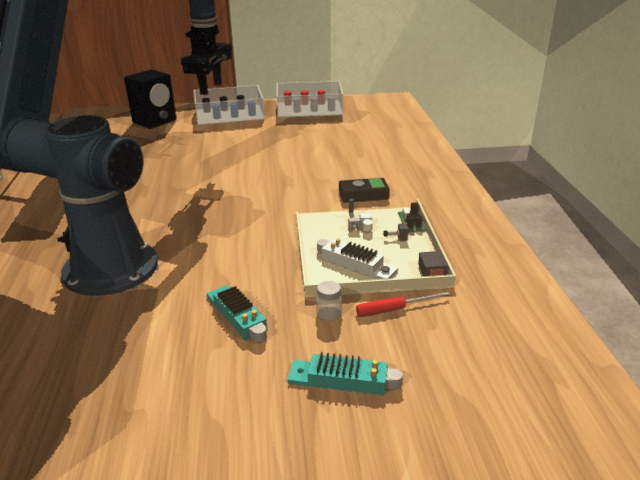

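View pics/wrist0.png

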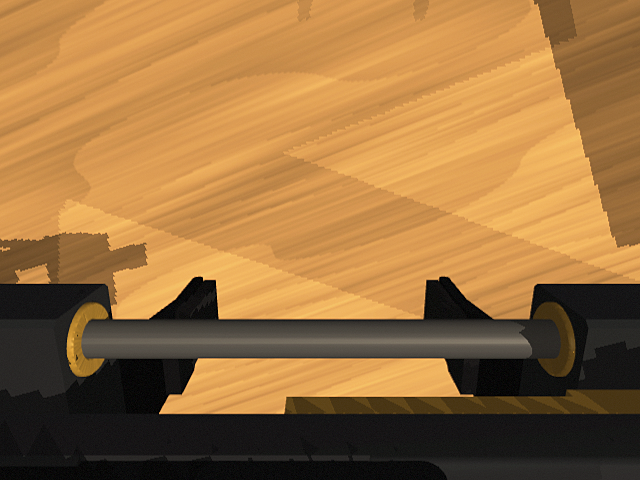

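```bash
cat > h.py <<'E'
import numpy as np,cv2
from rig import robot,vision
from scipy.spatial.transform import Rotation as R
np.set_printoptions(precision=4,suppress=True)
def T(name,obs=None):
    i=vision.camera_info(name)
    if name!="wrist": return i["world_from_camera"],i
    t=np.eye(4);t[:3,:3]=R.from_quat(obs["tool_rot"]).as_matrix();t[:3,3]=obs["position"]
    return t@i["tool_from_camera"],i
def ray(name,u,v,M=None):
    i=vision.camera_info(name)
    M=i["world_from_camera"] if M is None else M
    f=240/np.tan(np.radians(i["vfov"])/2)
    d=np.array([(u-i["cx"])/f,-(v-i["cy"])/f,-1.])
    return M[:3,3],M[:3,:3]@d
def onz(name,u,v,z,M=None):
    o,d=ray(name,u,v,M); return o+d*(z-o[2])/d[2]
def proj(name,p,M=None):
    i=vision.camera_info(name); M=i["world_from_camera"] if M is None else M
    f=240/np.tan(np.radians(i["vfov"])/2)
    c=np.linalg.inv(M)@np.r_[p,1]; return np.array([i["cx"]+f*c[0]/-c[2],i["cy"]-f*c[1]/-c[2]])
def ch(C,x,y,z=0):  # chassis frame (ox,oy,th) -> world
    c,s=np.cos(C[2]),np.sin(C[2]); return np.array([C[0]+c*x-s*y,C[1]+s*x+c*y,z])
def inv(C,p):
    c,s=np.cos(C[2]),np.sin(C[2]); d=np.array(p[:2])-C[:2]; return np.array([c*d[0]+s*d[1],-s*d[0]+c*d[1]])
E
python3 - <<'E'
import cv2
a=cv2.imread("pics/scene0.png")[225:365,235:435]; cv2.imwrite("pics/c_s.png",cv2.resize(a,None,fx=4,fy=4,interpolation=2))
a=cv2.imread("pics/side0.png")[190:305,285:460]; cv2.imwrite("pics/c_d.png",cv2.resize(a,None,fx=4,fy=4,interpolation=2))
E
```

```text
(no output)
```

View pics/c_s.png

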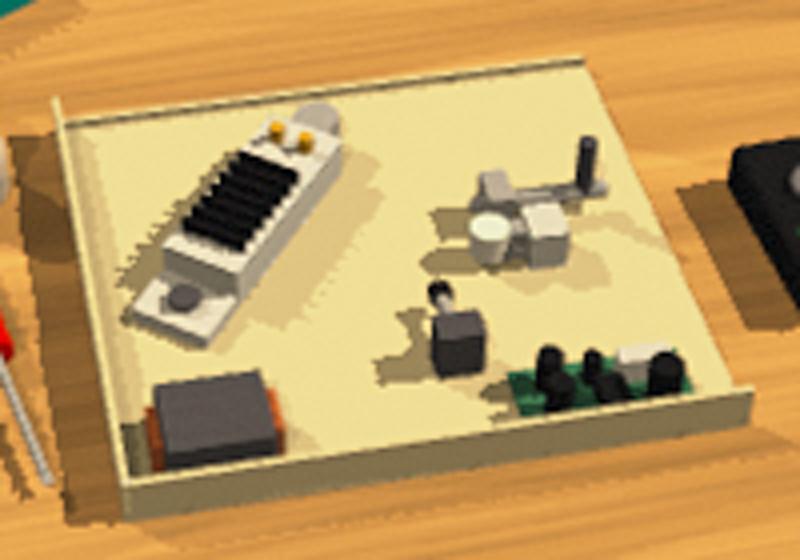

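View pics/c_d.png

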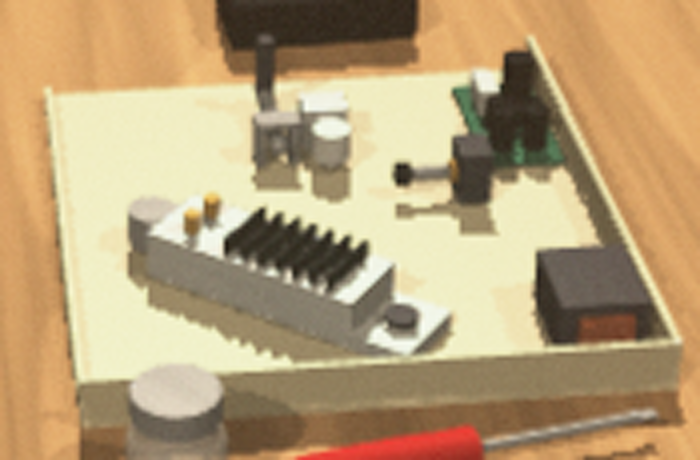

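```bash
python3 - <<'E'
from h import *
P={'pin':((281,299.25),(386,268.75),.0225),'roller':((357.5,281.5),(367.75,221.75),.034),'knob':((382,260),(351.25,199.5),.062),
'c+x+y':((235+752/4,225+393/4),(285+530/4,190+38/4),.030),'c-x+y':((235+583/4,225+60/4),(285+47/4,190+90/4),.012),'c+x-y':((235+124/4,225+486/4),(285+680/4,190+341/4),.030)}
W={}
for k,(a,b,z) in P.items():
    o1,d1=ray('scene',*a);o2,d2=ray('side',*b)
    t=np.linalg.lstsq(np.c_[d1,-d2],o2-o1,rcond=None)[0]
    p1=o1+t[0]*d1;p2=o2+t[1]*d2
    W[k]=(p1+p2)/2
    print(k,onz('scene',*a,z),onz('side',*b,z),'tri',(p1+p2)/2,np.linalg.norm(p1-p2)*1e3)
d=W['roller']-W['pin'];dl=np.array([-.010,.184])
th=np.arctan2(d[1],d[0])-np.arctan2(dl[1],dl[0]);print(np.linalg.norm(d[:2]),th)
d=W['c-x+y']-W['c+x+y'];print(np.linalg.norm(d[:2]),np.arctan2(-d[1],-d[0]))
E
```

```text
pin [ 0.611  -0.1144  0.0225] [ 0.611  -0.1192  0.0225] tri [ 0.6111 -0.115   0.021 ] 2.7342490585908754
roller [0.6036 0.0704 0.034 ] [0.6046 0.0688 0.034 ] tri [0.6044 0.0699 0.034 ] 1.4005372770656437
knob [0.5726 0.1388 0.062 ] [0.5743 0.1367 0.062 ] tri [0.574  0.138  0.0622] 1.8523009301165516
c+x+y [0.758  0.1748 0.03  ] [0.7556 0.1726 0.03  ] tri [0.7566 0.1756 0.0283] 0.13152836207571766
c-x+y [0.4427 0.1831 0.012 ] [0.4388 0.1785 0.012 ] tri [0.4391 0.1846 0.0088] 0.18682867224730676
c+x-y [ 0.7477 -0.1714  0.03  ] [ 0.7481 -0.1731  0.03  ] tri [ 0.7481 -0.1718  0.0297] 1.2187304179063165
0.18504076311358206 -0.018258200002735592
0.3176274268325955 -0.028166369063026848
```

```bash
python3 - <<'E'
from h import *
o=robot.get_obs(); Rm=R.from_quat(o['tool_rot']).as_matrix();print(Rm)
# target: tool y down; candidates: yaw of tool x
for yaw in [0,90,180,-90]:
    a=np.radians(yaw)-0.022; x=np.array([np.cos(a),np.sin(a),0]);y=np.array([0,0,-1.]);Rt=np.c_[x,y,np.cross(x,y)]
    rel=Rm.T@Rt; print(yaw,R.from_matrix(rel).as_rotvec()/np.pi, np.cross(x,y))
t=np.array([0.50,0.02,0.25]); print((Rm.T@(t-o['position']))/.5)
E
```

```text
[[ 0.9335 -0.0009  0.3586]
 [-0.3586 -0.0014  0.9335]
 [-0.0003 -1.     -0.0016]]
0 [ 0.0005 -0.1098 -0.0002] [0.022  0.9998 0.    ]
90 [ 0.0003 -0.6098 -0.0006] [-0.9998  0.022   0.    ]
180 [0.0003 0.8902 0.0007] [-0.022  -0.9998 -0.    ]
-90 [0.0005 0.3902 0.0002] [ 0.9998 -0.022   0.    ]
[ 0.9194 -0.0273 -0.853 ]
```

```bash
python3 -m crank '[[0.92,-0.03,-0.85,0,-0.11,0,-1],[0.92,-0.03,-0.85,0,-0.11,0,-1],[0.92,-0.03,-0.85,0,-0.11,0,-1],[0.92,-0.03,-0.85,0,-0.11,0,-1],[0.92,-0.03,-0.85,0,-0.11,0,-1],[0.92,-0.03,-0.85,0,-0.11,0,-1],[0.92,-0.03,-0.85,0,-0.11,0,-1],[0.92,-0.03,-0.85,0,-0.11,0,-1],[0.92,-0.03,-0.85,0,-0.11,0,-1],[0.92,-0.03,-0.85,0,-0.11,0,-1]]' 20
```

```text
time: 1.4
position: [0.5007, 0.0218, 0.2515]
tool_rot: [-0.707, 0.008, -0.008, 0.707]
ft_force: [1.1, 0.4, -0.3]
grip_width: 0.0014
```

```bash
python3 -m crank '[[0,0,0,0,0,0,-1],[0,0,0,0,0,0,-1]]'; python3 - <<'E'
from h import *
o=robot.get_obs();im=vision.camera("wrist");cv2.imwrite("pics/w1.png",im);np.save("w1.npy",T("wrist",o)[0]);print(o['position'],o['ft_force'],o['q'],R.from_quat(o['tool_rot']).as_matrix())
E
```

```text
time: 1.65
position: [0.4993, 0.0238, 0.251]
tool_rot: [-0.707, 0.009, -0.007, 0.707]
ft_force: [-0.6, 0.4, -0.0]
grip_width: 0.0006
[0.4993 0.0238 0.251 ] [-0.6384  0.3541 -0.0212] [-0.1765  0.3412  1.7223  0.0005  1.0801 -1.7251] [[ 0.9997 -0.0019  0.0224]
 [-0.0224  0.0008  0.9997]
 [-0.0019 -1.      0.0007]]
```

View pics/w1.png

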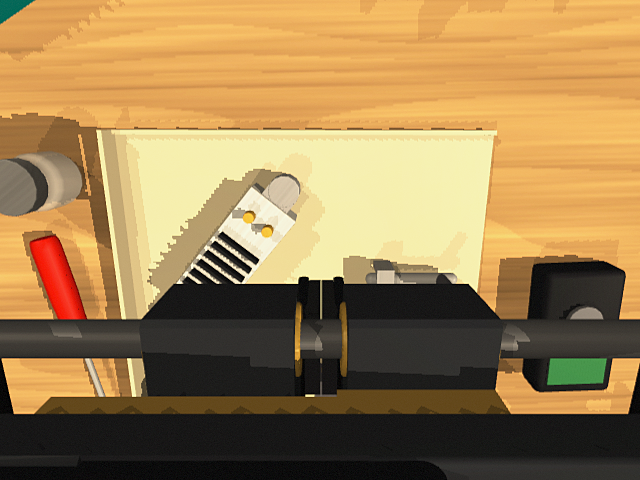

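```bash
python3 -m crank '[[0.34,0,-0.04,0,0,0,-1],[0.34,0,-0.04,0,0,0,-1],[0.34,0,-0.04,0,0,0,-1],[0.34,0,-0.04,0,0,0,-1],[0.34,0,-0.04,0,0,0,-1],[0.34,0,-0.04,0,0,0,-1]]'; python3 - <<'E'
from h import *
o=robot.get_obs();im=vision.camera("wrist");cv2.imwrite("pics/w2.png",im);np.save("w2.npy",T("wrist",o)[0]);print(o['position'],o['ft_force'],o['q'],o['joint_velocities'])
E
```

```text
time: 2.45
position: [0.6679, 0.0014, 0.2516]
tool_rot: [-0.707, 0.008, -0.006, 0.707]
ft_force: [0.7, 0.3, 0.5]
grip_width: 0.0004
[0.6679 0.0014 0.2516] [0.6649 0.2871 0.5275] [-0.1648  0.5732  1.2988  0.      1.2712 -1.7158] [-0.0072 -0.0039 -0.0096 -0.0004 -0.0017 -0.0016]
```

View pics/w2.png

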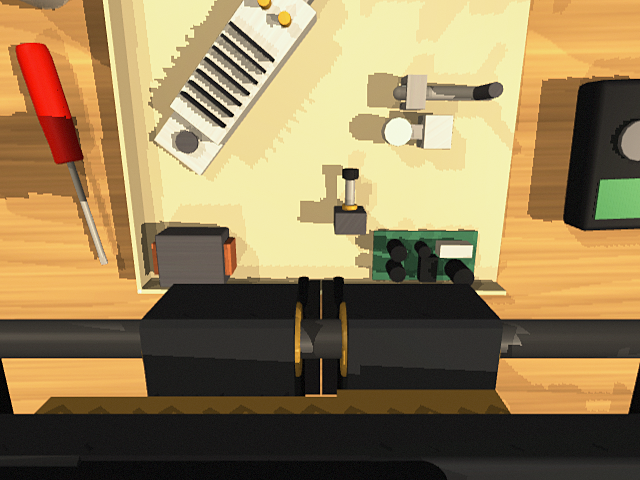

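```bash
python3 - <<'E'
from h import *
im=cv2.imread("pics/w2.png");M=np.load("w2.npy")
b,g,r=[im[...,i].astype(int) for i in range(3)]
def blob(mask,box):
    u0,v0,u1,v1=box;m=np.zeros_like(mask,np.uint8);m[v0:v1,u0:u1]=mask[v0:v1,u0:u1]
    n,l,s,c=cv2.connectedComponentsWithStats(m);i=1+np.argmax(s[1:,4]);return c[i],s[i]
mx=np.maximum(np.maximum(r,g),b)
pin,s=blob((mx<115),(168,125,206,160));print('pin',pin,s)
ro,s=blob((b>195),(378,115,414,150));print('rol',ro,s)
kn,s=blob((mx<70),(480,78,510,106));print('kn',kn,s)
cv2.imwrite("pics/w2c.png",cv2.resize(im[0:240,140:520],None,fx=2,fy=2,interpolation=2))
pp=onz('wrist',*pin,.0225,M);pr=onz('wrist',*ro,.034,M);pk=onz('wrist',*kn,.062,M);print(pp,pr,pk)
d=pr-pp;th=np.arctan2(d[1],d[0])-np.arctan2(.184,-.010);print(np.hypot(*d[:2]),th)
C=[0,0,th];C=np.r_[pp[:2]-ch(C,0,-.12)[:2],th];print('C',C,'knob',inv(C,pk),'roller',inv(C,pr))
M1=np.load("w1.npy")
for uv in [(97,129),(497,131)]: print('corner',inv(C,onz('wrist',*uv,.012,M1)))
# nose in w1
print('nose',onz('wrist',283,191,.036,M1))
E
```

```text
pin [186.6775 141.5225] [175 131  24  22 400]
rol [397.922  131.3729] [385 118  27  28 590]
kn [484.5745  91.9645] [480  84  14  16 141]
[ 0.6094 -0.1153  0.0225] [0.6043 0.0686 0.034 ] [0.5757 0.1292 0.062 ]
0.1840106382274523 -0.026452101808513984
C [ 0.6126  0.0047 -0.0265] knob [-0.0402  0.1235] roller [-0.01    0.0637]
corner [-0.1798 -0.1845]
corner [-0.1793  0.1749]
nose [ 0.4841 -0.0085  0.036 ]
```

View pics/w2c.png

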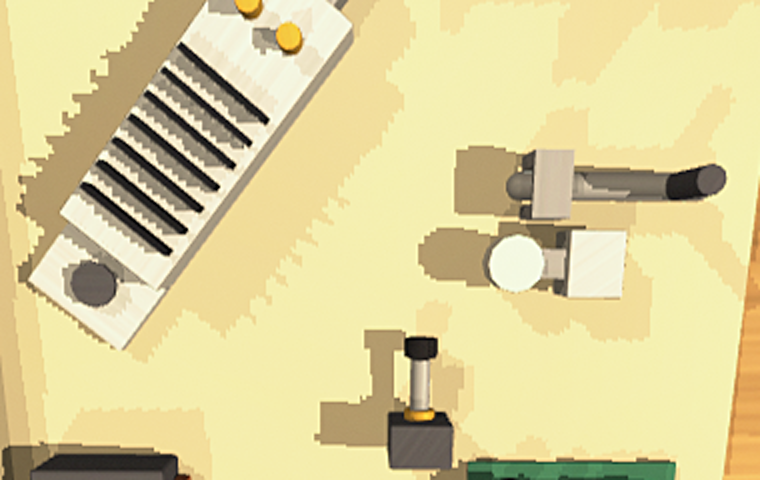

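```bash
python3 - <<'E'
from h import *
C=np.array([.6126,.0047,-.0265]);M=np.load("w2.npy");M1=np.load("w1.npy")
print('knob',inv(C,onz('wrist',494.5,90,.062,M)),'scene knob',inv(C,[.574,.138]))
print('buffer face',inv(C,onz('wrist',350.5,168.5,.028,M)))
pin=ch(C,0,-.12)
for uv,z in [((283,191),.036),((283,191),.03)]:
    n=inv(C,onz('wrist',*uv,z,M1)); print('nose',n,np.hypot(n[0],n[1]+.12),np.arctan2(-n[0],n[1]+.12))
# +x side top edge of module in w2: crop points (353,40),(165,290) on z=.036
a=inv(C,onz('wrist',140+353/2,20,.036,M));b=inv(C,onz('wrist',140+165/2,145,.036,M));print(a,b,np.arctan2(-(a-b)[0],(a-b)[1]))
al=np.arctan2(-n[0],n[1]+.12)
def side(al,L,off=-.025): # module frame point -> chassis
    return np.array([np.cos(al)*off-np.sin(al)*L,-.12+np.sin(al)*off+np.cos(al)*L])
for a in [al,.4,.3,.2,.15,.1,.05,0,-.04]:
    p=side(a,.125);print(round(a,3),'push',p,ch(C,*p)[:2])
E
```

```text
knob [-0.0416  0.1309] scene knob [-0.0421  0.1322]
buffer face [0.0222 0.0246]
nose [-0.1281 -0.0166] 0.16467780934588894 0.8915927681288236
nose [-0.1272 -0.0171] 0.16360262355352043 0.8904932449048628
[-0.0951 -0.0058] [ 0.0021 -0.0855] 0.8835485289868305
0.89 push [-0.1129 -0.0608] [ 0.4981 -0.0531]
0.4 push [-0.0717 -0.0146] [ 0.5405 -0.008 ]
0.3 push [-0.0608 -0.008 ] [ 0.5516 -0.0017]
0.2 push [-0.0493 -0.0025] [0.5632 0.0035]
0.15 push [-0.0434 -0.0001] [0.5692 0.0057]
0.1 push [-0.0374  0.0019] [0.5753 0.0076]
0.05 push [-0.0312  0.0036] [0.5815 0.0091]
0 push [-0.025  0.005] [0.5877 0.0104]
-0.04 push [-0.02    0.0059] [0.5928 0.0111]
```

```bash
python3 - <<'E'
from h import *
C=np.array([.6126,.0047,-.0265])
for n,uv in [('scene',(235+318/4,225+117/4)),('side',(285+152/4,190+208/4))]:
    p=inv(C,onz(n,*uv,.037));print(n,p,np.hypot(p[0],p[1]+.12),np.arctan2(-p[0],p[1]+.12))
E
```

```text
scene [-0.1227 -0.0151] 0.16141812611359496 0.8634860760085235
side [-0.127  -0.0223] 0.1602323649007998 0.9147831415341867
```

```bash
cat >> h.py <<'E'
C=np.array([.6126,.0047,-.0265])
def mod(a,off,L): return np.array([np.cos(a)*off-np.sin(a)*L,-.12+np.sin(a)*off+np.cos(a)*L])
def pose(cx,cy,z,yaw): # chassis xy, chassis-relative yaw
    a=yaw+C[2];x=np.array([np.cos(a),np.sin(a),0]);y=np.array([0,0,-1.]);return ch(C,cx,cy,z),np.c_[x,y,np.cross(x,y)]
def rel(p0,R0,p,Rt):
    return np.r_[R0.T@(p-p0)/.5,R.from_matrix(R0.T@Rt).as_rotvec()/np.pi].round(4)
E
python3 - <<'E'
from h import *
o=robot.get_obs();p0=o['position'];R0=R.from_quat(o['tool_rot']).as_matrix()
c=mod(.89,-.0345-.022,.122);print(c)
print(rel(p0,R0,*pose(*c,.2,.85)),ch(C,*c))
print(rel(p0,R0,*pose(*c,.028,.85)))
E
```

```text
[-0.1304 -0.0871]
[-0.373   0.1039 -0.1677 -0.0002 -0.2686 -0.0003] [ 0.48   -0.0789  0.    ]
[-0.3727  0.4479 -0.1677 -0.0002 -0.2686 -0.0003]
```

```bash
python3 -m crank '[[-0.373,0.05,-0.168,0,-0.269,0,-1],[-0.373,0.05,-0.168,0,-0.269,0,-1],[-0.373,0.05,-0.168,0,-0.269,0,-1],[-0.373,0.1,-0.168,0,-0.269,0,-1],[-0.373,0.1,-0.168,0,-0.269,0,-1],[-0.373,0.2,-0.168,0,-0.269,0,-1],[-0.373,0.3,-0.168,0,-0.269,0,-1],[-0.373,0.3,-0.168,0,-0.269,0,-1],[-0.373,0.3,-0.168,0,-0.269,0,-1]]'; python3 - <<'E'
from h import *
o=robot.get_obs();print(o['q'],o['ft_force'],o['position']);cv2.imwrite("pics/s3.png",cv2.resize(vision.camera("side")[120:320,220:480],None,fx=3,fy=3,interpolation=2));cv2.imwrite("pics/w3.png",vision.camera("wrist"));
E
```

```text
time: 3.62
position: [0.482, -0.08, 0.1029]
tool_rot: [0.648, 0.284, -0.283, -0.647]
ft_force: [0.1, -0.3, -0.1]
grip_width: 0.0007
[-0.3937  0.5675  1.8899 -0.      0.6822 -2.7885] [ 0.1361 -0.2692 -0.0719] [ 0.482  -0.08    0.1029]
```

View pics/s3.png

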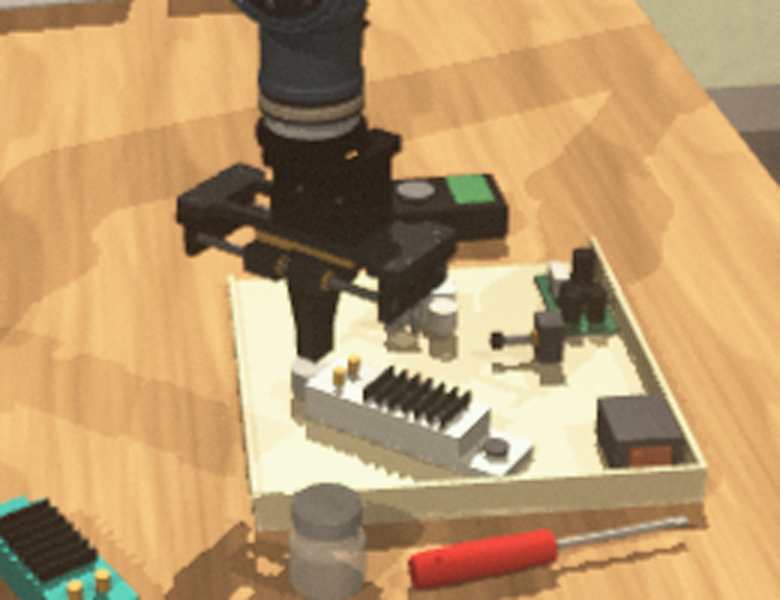

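View pics/w3.png

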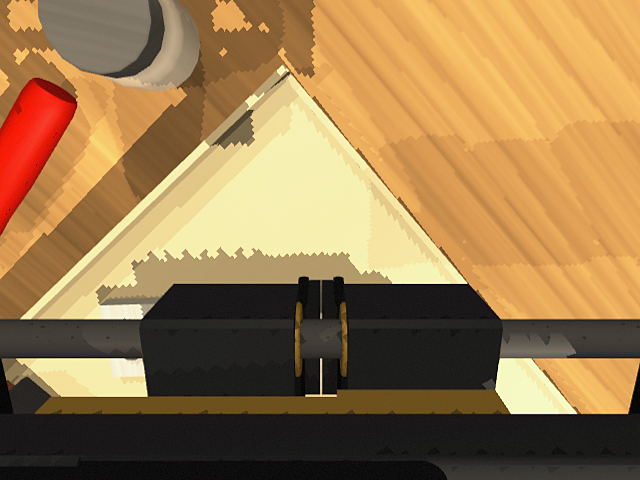

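```bash
python3 - <<'E'
from h import *
o=robot.get_obs();p0=o['position'];R0=R.from_quat(o['tool_rot']).as_matrix()
c=mod(.89,-.0345-.022,.122);print(rel(p0,R0,*pose(*c,.028,.75)))
c=mod(.89,-.0345-.006,.122);print(rel(p0,R0,*pose(*c,.028,.75)))
E
```

```text
[-0.002   0.1514  0.0067  0.0014  0.032   0.0006]
[0.03   0.1515 0.008  0.0014 0.032  0.0006]
```

```bash
python3 -m crank '[[-0.002,0.08,0.004,0,0.032,0,-1],[-0.002,0.15,0.006,0,0.032,0,-1],[-0.002,0.15,0.006,0,0.032,0,-1],[0.03,0.15,0.008,0,0.032,0,-1],[0.03,0.15,0.008,0,0.032,0,-1]]'; python3 - <<'E'
from h import *
o=robot.get_obs();p0=o['position'];R0=R.from_quat(o['tool_rot']).as_matrix();print(o['q'],o['ft_force'],p0,inv(C,p0),np.arctan2(R0[1,0],R0[0,0])-C[2])
cv2.imwrite("pics/s4.png",cv2.resize(vision.camera("side")[120:320,220:480],None,fx=3,fy=3,interpolation=2))
for a in np.arange(.85,.3,-.06):
    c=mod(a,-.0345,.122);print(round(a,2),rel(p0,R0,*pose(*c,.028,a-.12)))
E
```

```text
time: 4.35
position: [0.4911, -0.0658, 0.0284]
tool_rot: [0.662, 0.252, -0.249, -0.66]
ft_force: [-0.5, -0.7, -0.7]
grip_width: 0.0002
[-0.3592  0.7186  1.9064  0.0001  0.5114 -2.6553] [-0.488  -0.6754 -0.6515] [ 0.4911 -0.0658  0.0284] [-0.1196 -0.0737] 0.7517466725720002
0.85 [0.0189 0.0009 0.0051 0.0015 0.0069 0.0008]
0.79 [0.0332 0.0009 0.0102 0.0014 0.026  0.0009]
0.73 [0.0478 0.0009 0.0145 0.0014 0.0451 0.0009]
0.67 [0.0626 0.0009 0.0178 0.0014 0.0642 0.0009]
0.61 [0.0776 0.001  0.0203 0.0014 0.0833 0.001 ]
0.55 [0.0928 0.001  0.0219 0.0013 0.1024 0.001 ]
0.49 [0.108  0.001  0.0226 0.0013 0.1215 0.0011]
0.43 [0.1232 0.0011 0.0223 0.0013 0.1406 0.0011]
0.37 [0.1383 0.0011 0.0212 0.0012 0.1597 0.0012]
0.31 [0.1534 0.0012 0.0191 0.0012 0.1788 0.0012]
```

View pics/s4.png

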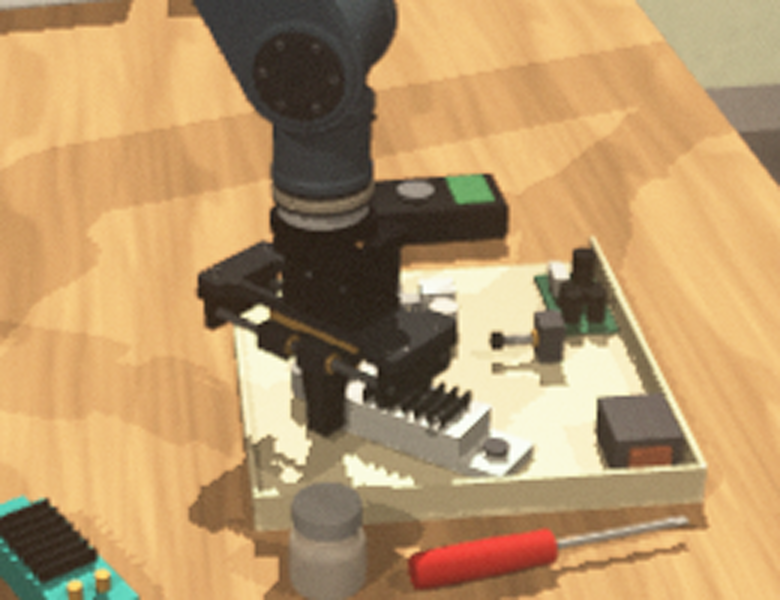

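```bash
python3 -m crank '[[0.019,0,0.005,0,0.007,0,-1],[0.033,0,0.010,0,0.026,0,-1],[0.040,0,0.012,0,0.035,0,-1],[0.048,0,0.0145,0,0.045,0,-1],[0.055,0,0.016,0,0.055,0,-1]]'; python3 -m crank '[[0,0,0,0,0,0,-1]]'; python3 - <<'E'
from h import *
o=robot.get_obs();p0=o['position'];R0=R.from_quat(o['tool_rot']).as_matrix();print(o['ft_force'],p0,inv(C,p0),np.arctan2(R0[1,0],R0[0,0])-C[2])
cv2.imwrite("pics/s5.png",cv2.resize(vision.camera("side")[120:320,220:480],None,fx=3,fy=3,interpolation=2))
cv2.imwrite("pics/sc5.png",cv2.resize(vision.camera("scene")[225:365,235:435],None,fx=4,fy=4,interpolation=2))
for a in np.arange(.67,.18,-.05):
    c=mod(a,-.0345,.122);print(round(a,2),rel(p0,R0,*pose(*c,.028,a-.12)))
E
```

```text
time: 5.03
position: [0.504, -0.0419, 0.027]
tool_rot: [0.681, 0.192, -0.192, -0.68]
ft_force: [0.4, -0.1, 1.2]
grip_width: 0.0002
time: 5.15
position: [0.5043, -0.0419, 0.0269]
tool_rot: [0.681, 0.193, -0.192, -0.68]
ft_force: [-0.3, 0.3, 0.5]
grip_width: 0.0007
[-0.2654  0.257   0.5103] [ 0.5043 -0.0419  0.0269] [-0.1071 -0.0495] 0.5778665929318032
0.67 [ 0.0112 -0.0021  0.0015  0.0002  0.0089  0.0002]
0.62 [ 0.0231 -0.0021  0.0057  0.0002  0.0248  0.0002]
0.57 [ 0.0352 -0.0021  0.0094  0.0002  0.0407  0.0002]
0.52 [ 0.0475 -0.0021  0.0124  0.0002  0.0566  0.0002]
0.47 [ 0.06   -0.0021  0.0149  0.0002  0.0725  0.0002]
0.42 [ 0.0725 -0.0021  0.0167  0.0002  0.0884  0.0002]
0.37 [ 0.0852 -0.0021  0.0178  0.0002  0.1044  0.0002]
0.32 [ 0.0978 -0.0021  0.0184  0.0002  0.1203  0.0002]
0.27 [ 0.1105 -0.0021  0.0183  0.0002  0.1362  0.0002]
0.22 [ 0.1232 -0.0021  0.0176  0.0002  0.1521  0.0002]
```

View pics/s5.png

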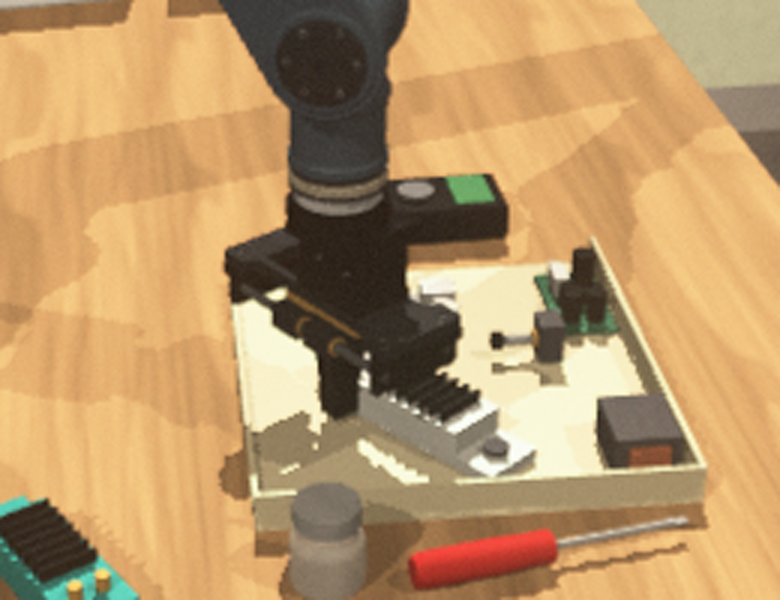

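View pics/sc5.png

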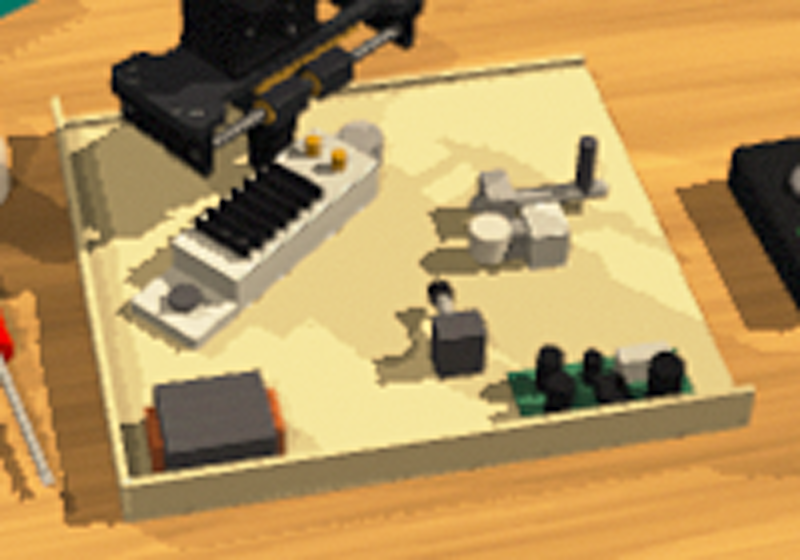

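```bash
python3 -m crank '[[0.011,0,0.004,0,0.009,0,-1],[0.023,0,0.01,0,0.025,0,-1],[0.035,0,0.014,0,0.041,0,-1],[0.047,0,0.017,0,0.057,0,-1],[0.060,0,0.020,0,0.072,0,-1],[0.072,0,0.022,0,0.088,0,-1],[0.085,0,0.023,0,0.104,0,-1],[0.0975,-0.002,0.0235,0,0.120,0,-1],[0.1095,-0.002,0.0235,0,0.136,0,-1],[0.1095,-0.002,0.0235,0,0.136,0,-1]]'; python3 - <<'E'
from h import *
o=robot.get_obs();p0=o['position'];R0=R.from_quat(o['tool_rot']).as_matrix();print(o['ft_force'],p0,inv(C,p0),np.arctan2(R0[1,0],R0[0,0])-C[2])
im=vision.camera("scene");cv2.imwrite("pics/s6.png",im);cv2.imwrite("pics/sc6.png",cv2.resize(im[225:365,235:435],None,fx=4,fy=4,interpolation=2))
for a in np.arange(.25,-.05,-.03):
    c=mod(a,-.0345,.125);print(round(a,2),rel(p0,R0,*pose(*c,.028,a-.12)))
E
```

```text
time: 6.5
position: [0.5448, -0.0033, 0.0276]
tool_rot: [0.706, 0.044, -0.044, -0.706]
ft_force: [0.5, 0.2, 0.5]
grip_width: 0.0006
[0.5258 0.1606 0.5281] [ 0.5448 -0.0033  0.0276] [-0.0676 -0.0098] 0.15094137311491432
0.25 [ 0.0072 -0.0009  0.0038  0.0001  0.0067  0.0002]
0.22 [ 0.0145 -0.0009  0.0065  0.0001  0.0162  0.0002]
0.19 [ 0.0218 -0.0009  0.0089  0.0001  0.0258  0.0002]
0.16 [ 0.0293 -0.0009  0.0112  0.0001  0.0353  0.0002]
0.13 [ 0.0368 -0.0009  0.0132  0.0001  0.0449  0.0002]
0.1 [ 0.0444 -0.0009  0.015   0.0001  0.0544  0.0002]
0.07 [ 0.052  -0.0009  0.0166  0.      0.064   0.0002]
0.04 [ 0.0596 -0.0009  0.0179  0.      0.0735  0.0002]
0.01 [ 0.0674 -0.0009  0.019   0.      0.0831  0.0002]
-0.02 [ 0.0751 -0.0009  0.0199  0.      0.0926  0.0002]
```

View pics/sc6.png

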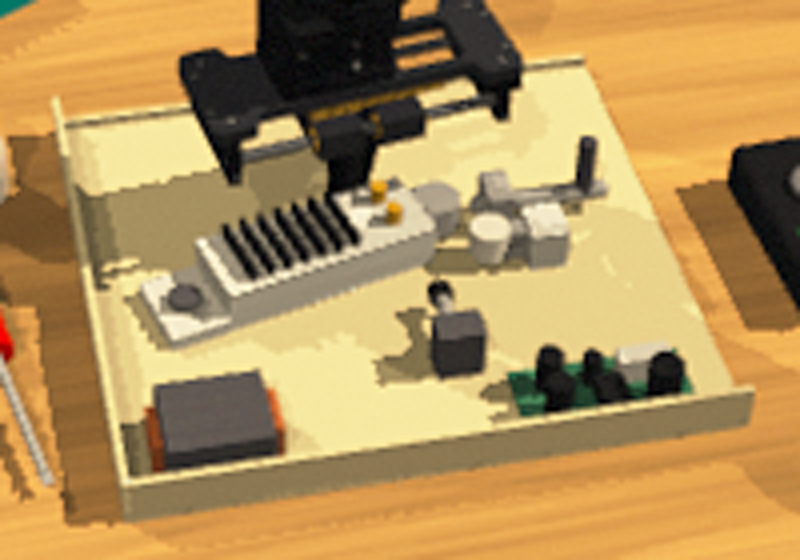

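```bash
python3 -m crank '[[0.006,0,0.002,0,0.006,0,-1],[0.012,0,0.004,0,0.013,0,-1],[0.016,0,0.005,0,0.020,0,-1],[0.020,0,0.006,0,0.025,0,-1],[0.024,0,0.007,0,0.030,0,-1],[0.028,0,0.008,0,0.035,0,-1]]'; python3 - <<'E'
from h import *
o=robot.get_obs();p0=o['position'];R0=R.from_quat(o['tool_rot']).as_matrix();print(o['ft_force'],p0,inv(C,p0),np.arctan2(R0[1,0],R0[0,0])-C[2])
im=vision.camera("scene");cv2.imwrite("pics/s7.png",im);cv2.imwrite("pics/sc7.png",cv2.resize(im[225:365,235:435],None,fx=4,fy=4,interpolation=2))
E
```

```text
time: 7.3
position: [0.5578, 0.0024, 0.0274]
tool_rot: [0.707, 0.004, -0.005, -0.707]
ft_force: [-1.6, -0.7, -0.1]
grip_width: 0.0003
[-1.5704 -0.661  -0.1404] [0.5578 0.0024 0.0274] [-0.0547 -0.0037] 0.03893511057195316
```

View pics/sc7.png

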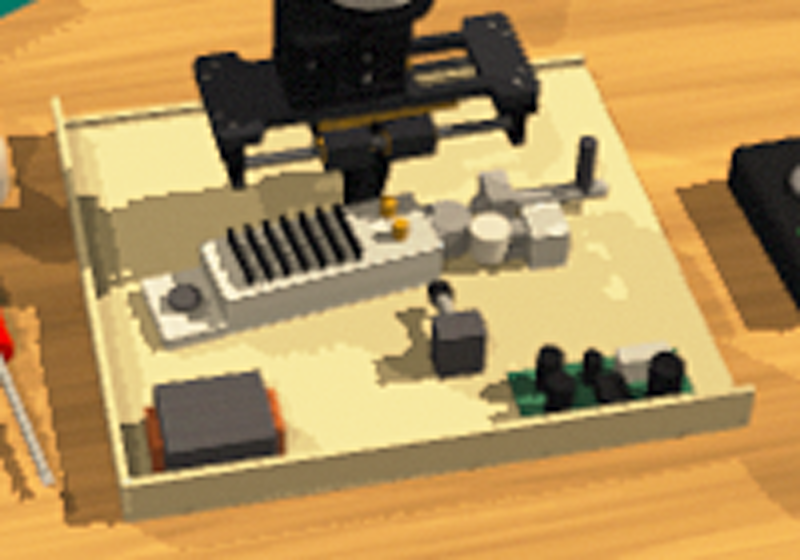

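```bash
python3 -m crank '[[0.003,0,0,0,0.005,0,-1],[0.006,0,0,0,0.010,0,-1],[0.009,0,0.001,0,0.015,0,-1],[0.012,0,0.001,0,0.02,0,-1],[0.014,0,0.001,0,0.025,0,-1]]'; python3 -m crank '[[0.001,0,0,0,0.003,0,-1],[0.002,0,0,0,0.006,0,-1],[0.003,0,0,0,0.008,0,-1]]'; python3 - <<'E'
from h import *
o=robot.get_obs();p0=o['position'];R0=R.from_quat(o['tool_rot']).as_matrix();print(o['ft_force'],p0,inv(C,p0),np.arctan2(R0[1,0],R0[0,0])-C[2])
im=vision.camera("scene");cv2.imwrite("pics/s8.png",im);cv2.imwrite("pics/sc8.png",cv2.resize(im[225:365,235:435],None,fx=4,fy=4,interpolation=2))
E
```

```text
time: 7.98
position: [0.5646, 0.0032, 0.0272]
tool_rot: [-0.707, 0.024, -0.023, 0.707]
ft_force: [-3.4, 1.3, -0.3]
grip_width: 0.0003
time: 8.35
position: [0.5671, 0.0027, 0.0277]
tool_rot: [0.706, -0.032, 0.033, -0.706]
ft_force: [-2.0, 0.7, 0.6]
grip_width: 0.0007
[-2.0127  0.6501  0.6027] [0.5671 0.0027 0.0277] [-0.0454 -0.0032] -0.06441640827826443
```

View pics/sc8.png

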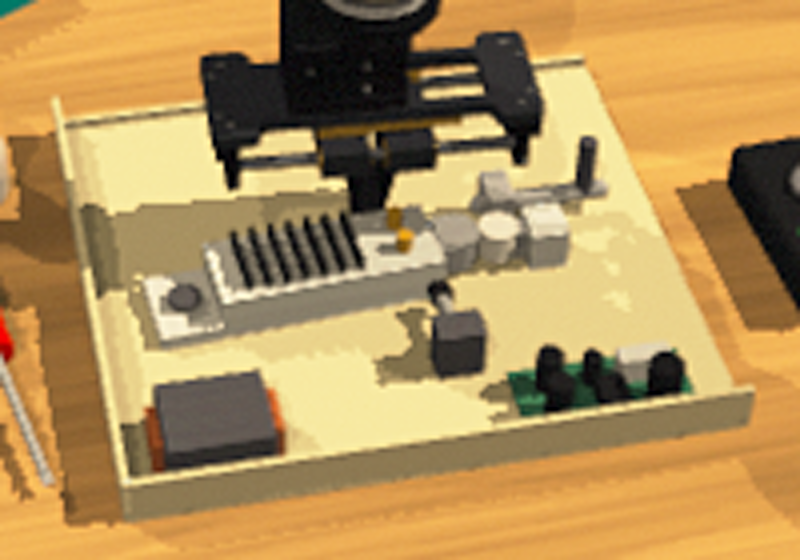

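```bash
for i in 1; do python3 -m crank '[[0.001,0,0,0,0.003,0,-1],[0.002,0,0,0,0.006,0,-1],[0.003,0,0,0,0.006,0,-1],[0.004,0,0,0,0.006,0,-1]]'; done;  python3 -m crank '[[0.001,0,0,0,0,0,-1],[0.002,0,0,0,0,0,-1],[0.003,0,0,0,0,0,-1],[0.004,0,0,0,0,0,-1]]'; python3 - <<'E'
from h import *
o=robot.get_obs();p0=o['position'];R0=R.from_quat(o['tool_rot']).as_matrix();print(o['ft_force'],p0,inv(C,p0),np.arctan2(R0[1,0],R0[0,0])-C[2])
im=vision.camera("scene");cv2.imwrite("pics/s9.png",im);cv2.imwrite("pics/sc9.png",cv2.resize(im[225:365,235:435],None,fx=4,fy=4,interpolation=2))
E
```

```text
time: 8.9
position: [0.5688, 0.0026, 0.0276]
tool_rot: [0.706, -0.038, 0.039, -0.706]
ft_force: [-1.2, -0.4, -0.1]
grip_width: 0.0006
time: 9.4
position: [0.5708, 0.0024, 0.0276]
tool_rot: [0.706, -0.038, 0.039, -0.706]
ft_force: [-0.0, -0.2, 0.9]
grip_width: 0.0004
[-0.016  -0.2426  0.8794] [0.5708 0.0024 0.0276] [-0.0417 -0.0034] -0.0827620148418855
```

View pics/sc9.png

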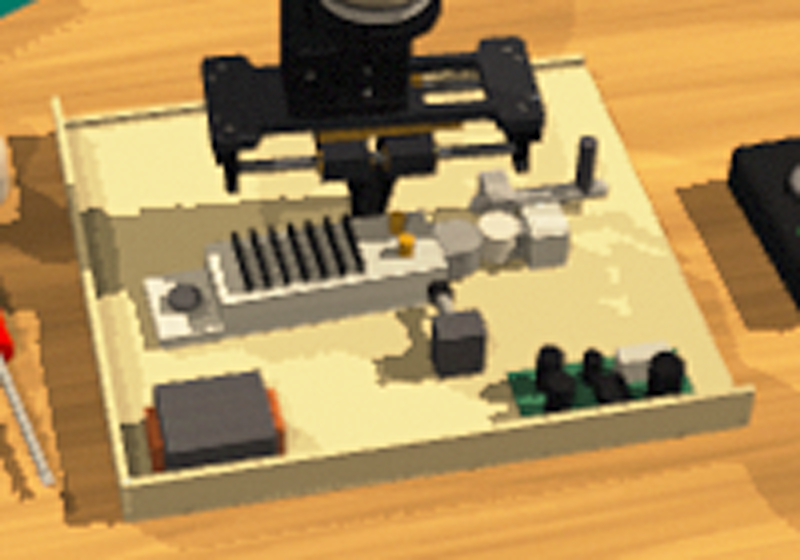

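```bash
python3 -m crank '[[0.001,0,0,0,0,0,-1],[0.002,0,0,0,0,0,-1],[0.003,0,0,0,0,0,-1],[0.004,0,0,0,0,0,-1]]' | grep -E 'pos|ft';  python3 -m crank '[[0.001,0,0,0,0,0,-1],[0.002,0,0,0,0,0,-1]]'| grep -E 'pos|ft'
```

```text
position: [0.5724, 0.0023, 0.0275]
ft_force: [0.1, 0.2, 0.1]
position: [0.5733, 0.0022, 0.0275]
ft_force: [-0.7, -0.6, 0.9]
```

```bash
python3 -m crank '[[0.001,0,0,0,0,0,-1],[0.002,0,0,0,0,0,-1]]' | grep -E 'pos|ft';  python3 -m crank '[[0.001,0,0,0,0,0,-1]]'| grep -E 'pos|ft'
```

```text
position: [0.5738, 0.0022, 0.0274]
ft_force: [-0.9, 0.9, 0.2]
position: [0.5739, 0.0022, 0.0274]
ft_force: [-2.4, -0.1, 0.8]
```

```bash
python3 - <<'E'
from h import *
im=vision.camera("side");cv2.imwrite("pics/d10.png",cv2.resize(im[190:305,285:460],None,fx=4,fy=4,interpolation=2))
for i in range(4): vision.camera("side");print(robot.get_obs()['ft_force'])
E
```

```text
[-1.5575 -0.2589  1.7127]
[-1.7107  0.8333  1.1107]
[-3.3607 -0.6687  0.2965]
[-3.0547  0.0507  1.0335]
```

View pics/d10.png

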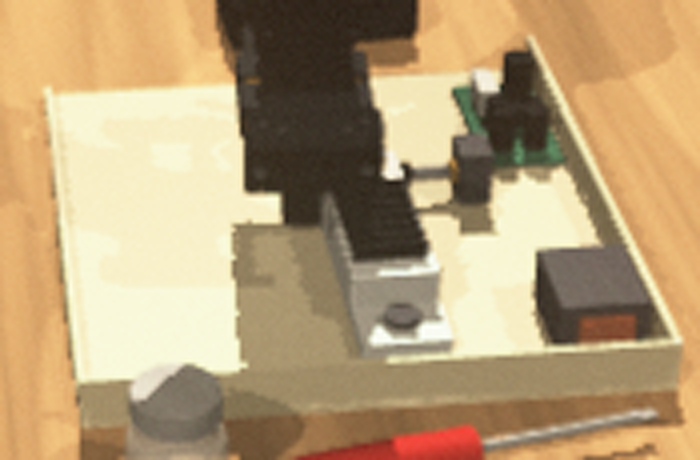

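```bash
cat > f.py <<'E'
from h import *
F=[]
for i in range(6): vision.camera("side");o=robot.get_obs();F.append(o['ft_force'])
F=np.array(F);print(o['time'],F.mean(0),F[:,0],o['position'])
E
python3 -m crank '[[0.001,0,0,0,0,0,-1]]'| grep -E 'pos|ft'; python3 f.py; python3 -m crank '[[0.001,0,0,0,0,0,-1]]'| grep -E 'pos|ft'; python3 f.py
```

```text
position: [0.5742, 0.0022, 0.0273]
ft_force: [-3.9, 1.6, 1.2]
11.25 [-4.529   0.3202  1.7033] [-4.0679 -4.2928 -4.7753 -5.3064 -4.3774 -4.3545] [0.5743 0.0022 0.0273]
position: [0.5745, 0.0022, 0.0273]
ft_force: [-5.8, 0.1, 3.5]
11.675 [-5.8229  0.6726  2.6738] [-5.5649 -6.0418 -5.805  -6.5174 -5.5035 -5.505 ] [0.5745 0.0022 0.0273]
```

```bash
python3 -m crank '[[0.0008,0,0,0,0,0,-1],[0.0008,0,0,0,0,0,-1]]'| grep -E 'pos|ft'; python3 f.py;  python3 f.py
```

```text
position: [0.5745, 0.0022, 0.0273]
ft_force: [-5.5, 0.1, 2.2]
12.225 [-6.2839  0.786   2.6985] [-6.7843 -5.826  -6.1887 -6.6426 -5.7356 -6.5258] [0.5745 0.0022 0.0272]
12.525 [-5.8856  0.6616  2.3967] [-5.7198 -5.8881 -5.6222 -6.1288 -5.7697 -6.1849] [0.5745 0.0022 0.0272]
```

```bash
python3 -m crank '[[0.0008,0,0,0,0,0,-1],[0.0008,0,0,0,0,0,-1]]'| grep -E 'pos|ft'; python3 f.py;  python3 f.py
```

```text
position: [0.5746, 0.0022, 0.0272]
ft_force: [-6.7, 0.4, 3.1]
13.075 [-6.6758  0.4041  2.693 ] [-5.7554 -7.6517 -6.3292 -6.8427 -6.305  -7.1707] [0.5746 0.0022 0.0272]
13.375 [-6.5838  0.5443  3.0248] [-7.0006 -6.4657 -6.2413 -6.3776 -6.8673 -6.5505] [0.5746 0.0022 0.0272]
```

```bash
python3 -m crank '[[0.0008,0,0,0,0,0,-1],[0.0008,0,0,0,0,0,-1]]'| grep -E 'pos|ft'; python3 f.py;  python3 f.py; python3 f.py
```

```text
position: [0.5746, 0.0022, 0.0272]
ft_force: [-7.9, 1.5, 3.2]
13.925 [-7.2568  0.3389  2.3654] [-6.9643 -7.7378 -7.6626 -7.2769 -6.9983 -6.901 ] [0.5746 0.0022 0.0272]
14.225 [-7.32    0.7664  3.0584] [-6.0191 -7.0606 -7.5345 -7.2422 -8.0737 -7.9895] [0.5747 0.0022 0.0272]
14.525 [-7.2083  0.7057  3.0517] [-7.7979 -7.1198 -7.029  -6.6666 -7.6388 -6.9976] [0.5746 0.0022 0.0271]
```

```bash
python3 -m crank '[[-0.002,0,0,0,0,0,-1],[-0.006,0,0,0,0,0,-1],[-0.02,0,0,0,0,0,-1],[-0.06,0,0,0,0,0,-1],[-0.08,-0.05,0,0,0,0,-1],[-0.08,-0.15,0,0,0,0,-1],[-0.08,-0.25,0,0,0,0,-1],[0.1,-0.32,0,0,0,0,-1],[0.2,-0.34,0,0,0,0,-1],[0.2,-0.34,0,0,0,0,-1]]'; python3 -m crank '[[0,0,0,0,0,0,-1],[0,0,0,0,0,0,-1]]';python3 - <<'E'
from h import *
o=robot.get_obs();im=vision.camera("wrist");cv2.imwrite("pics/w11.png",im);np.save("w11.npy",T("wrist",o)[0]);print(o['position'],o['ft_force'])
E
```

```text
time: 15.78
position: [0.6824, -0.0103, 0.2005]
tool_rot: [0.707, -0.035, 0.043, -0.706]
ft_force: [-1.1, 1.3, -0.2]
grip_width: 0.0007
time: 16.02
position: [0.6751, -0.0089, 0.1969]
tool_rot: [-0.706, 0.039, -0.038, 0.706]
ft_force: [-0.3, 0.1, 0.6]
grip_width: 0.0005
[ 0.6751 -0.0089  0.1969] [-0.26    0.0815  0.5777]
```

View pics/w11.png

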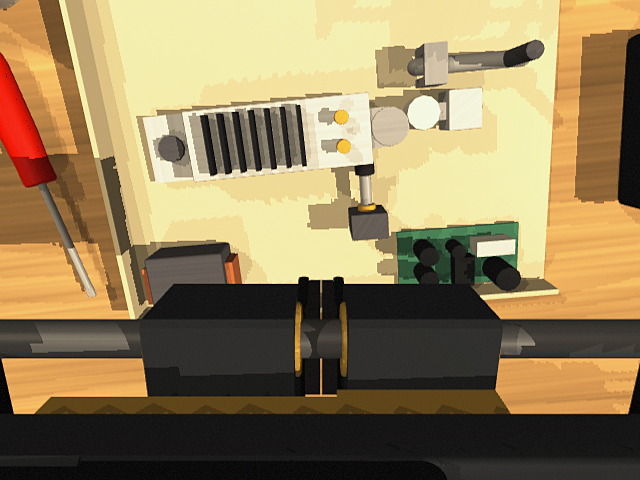

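```bash
python3 - <<'E'
from h import *
M=np.load("w11.npy")
k=inv(C,onz('wrist',535,47,.062,M));print('knob',k,'tip',inv(C,onz('wrist',409,67,.022,M)))
n=inv(C,onz('wrist',390,126,.037,M));print('nose',n,np.arctan2(-n[0],n[1]+.12),'roller',inv(C,onz('wrist',424,112.5,.034,M)),'pin',inv(C,onz('wrist',172,148,.0225,M)))
o=robot.get_obs();p0=o['position'];R0=R.from_quat(o['tool_rot']).as_matrix()
for y,z in [(.172,.15),(.172,.059),(.155,.059)]: print(y,z,rel(p0,R0,*pose(-.042,y,z,0)),ch(C,-.042,y))
E
```

```text
knob [-0.0433  0.1318] tip [-0.0423  0.0611]
nose [-0.0026  0.0434] 0.015617526994795582 roller [-0.0098  0.0685] pin [ 0.0001 -0.1194]
0.172 0.15 [-0.2386  0.0941  0.3492 -0.0001 -0.0263 -0.0007] [0.5752 0.1778 0.    ]
0.172 0.059 [-0.2382  0.2761  0.3492 -0.0001 -0.0263 -0.0007] [0.5752 0.1778 0.    ]
0.155 0.059 [-0.2354  0.2761  0.3153 -0.0001 -0.0263 -0.0007] [0.5747 0.1608 0.    ]
```

```bash
python3 -m crank '[[-0.238,0.06,0.349,0,-0.026,0,-1],[-0.238,0.06,0.349,0,-0.026,0,-1],[-0.238,0.06,0.349,0,-0.026,0,-1],[-0.238,0.06,0.349,0,-0.026,0,-1],[-0.238,0.10,0.349,0,-0.026,0,-1],[-0.238,0.2,0.349,0,-0.026,0,-1],[-0.238,0.276,0.349,0,-0.026,0,-1],[-0.238,0.276,0.349,0,-0.026,0,-1]]';python3 - <<'E'
from h import *
o=robot.get_obs();print(inv(C,o['position']),o['position'])
im=vision.camera("scene");cv2.imwrite("pics/sc12.png",cv2.resize(im[225:365,235:435],None,fx=4,fy=4,interpolation=2))
E
```

```text
time: 17.08
position: [0.5733, 0.1769, 0.0567]
tool_rot: [0.707, -0.013, 0.007, -0.707]
ft_force: [-0.3, -0.3, 0.5]
grip_width: 0.0004
[-0.0438  0.1711] [0.5733 0.1769 0.0567]
```

View pics/sc12.png

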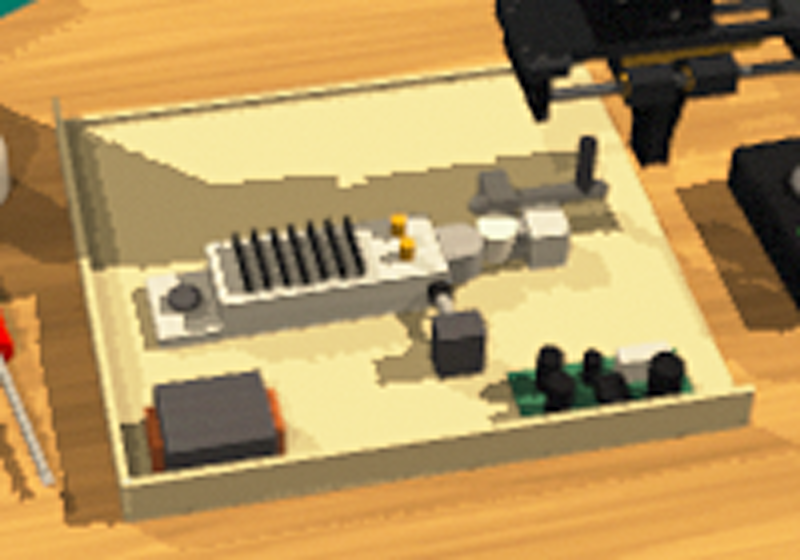

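```bash
python3 -m crank '[[0,0,-0.015,0,0,0,-1],[0,0,-0.03,0,0,0,-1],[0,0,-0.038,0,0,0,-1],[0,0,-0.046,0,0,0,-1],[0,0,-0.054,0,0,0,-1],[0,0,-0.062,0,0,0,-1],[0,0,-0.07,0,0,0,-1],[0,0,-0.08,0,0,0,-1],[0,0,-0.09,0,0,0,-1],[0,0,-0.10,0,0,0,-1]]';python3 - <<'E'
from h import *
o=robot.get_obs();print(inv(C,o['position']),o['position'],o['ft_force'])
im=vision.camera("scene");cv2.imwrite("pics/sc13.png",cv2.resize(im[225:365,235:435],None,fx=4,fy=4,interpolation=2))
E
```

```text
time: 18.38
position: [0.5759, 0.127, 0.0595]
tool_rot: [-0.707, 0.01, -0.01, 0.707]
ft_force: [0.9, 2.6, 1.8]
grip_width: 0.0006
[-0.0399  0.1213] [0.5759 0.127  0.0595] [0.9309 2.5822 1.8206]
```

View pics/sc13.png

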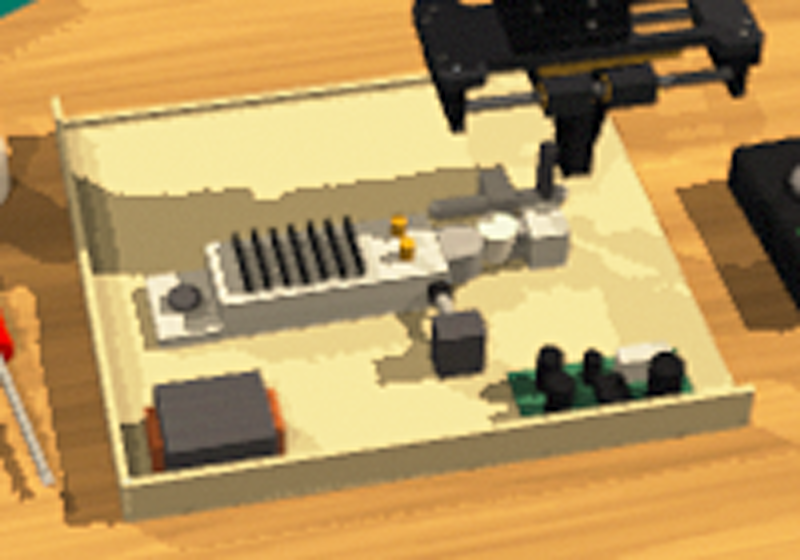

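```bash
python3 -m crank '[[0,0,-0.005,0,0,0,-1],[0,0,-0.01,0,0,0,-1],[0,0,-0.015,0,0,0,-1],[0,0,-0.02,0,0,0,-1],[0,0,-0.025,0,0,0,-1]]' | grep -E 'pos|ft'; python3 -m crank '[[0,0,-0.002,0,0,0,-1],[0,0,-0.004,0,0,0,-1]]' | grep -E 'pos|ft'
```

```text
position: [0.5756, 0.1147, 0.0595]
ft_force: [1.5, 3.0, 0.5]
position: [0.5755, 0.1128, 0.0595]
ft_force: [2.3, 1.6, 0.3]
```

```bash
python3 -m crank '[[0,0,-0.002,0,0,0,-1],[0,0,-0.004,0,0,0,-1],[0,0,-0.006,0,0,0,-1]]' | grep -E 'pos|ft'; python3 -m crank '[[0,0,-0.002,0,0,0,-1],[0,0,-0.004,0,0,0,-1]]' | grep -E 'pos|ft'
```

```text
position: [0.5753, 0.1107, 0.0595]
ft_force: [1.6, 6.6, 0.8]
position: [0.5753, 0.1104, 0.0595]
ft_force: [2.5, 13.2, 0.8]
```

```bash
python3 -m crank '[[0,0,0.01,0,0,0,-1],[0,0,0.05,0,0,0,-1],[0,0,0.08,0,0,0,-1],[0,-0.1,0.08,0,0,0,-1],[0,-0.2,0.08,0,0,0,-1],[0,-0.28,0.08,0,0,0,-1],[0.1,-0.28,-0.05,0,0,0,-1],[0.2,-0.28,-0.2,0,0,0,-1],[0.2,-0.28,-0.2,0,0,0,-1],[0.2,-0.28,-0.2,0,0,0,-1]]'; python3 -m crank '[[0,0,0,0,0,0,-1],[0,0,0,0,0,0,-1]]';python3 - <<'E'
from h import *
o=robot.get_obs();im=vision.camera("wrist");cv2.imwrite("pics/w14.png",im);np.save("w14.npy",T("wrist",o)[0]);print(o['position'],o['ft_force'])
cv2.imwrite("pics/s14.png",vision.camera("scene"))
E
```

```text
time: 21.18
position: [0.6742, 0.0022, 0.1992]
tool_rot: [0.707, -0.011, 0.012, -0.707]
ft_force: [-0.5, 0.9, -0.4]
grip_width: 0.0005
time: 21.42
position: [0.6714, 0.0069, 0.1993]
tool_rot: [-0.707, 0.01, -0.009, 0.707]
ft_force: [0.7, 0.1, -0.1]
grip_width: 0.0003
[0.6714 0.0069 0.1993] [ 0.7489  0.1144 -0.0749]
```

View pics/w14.png

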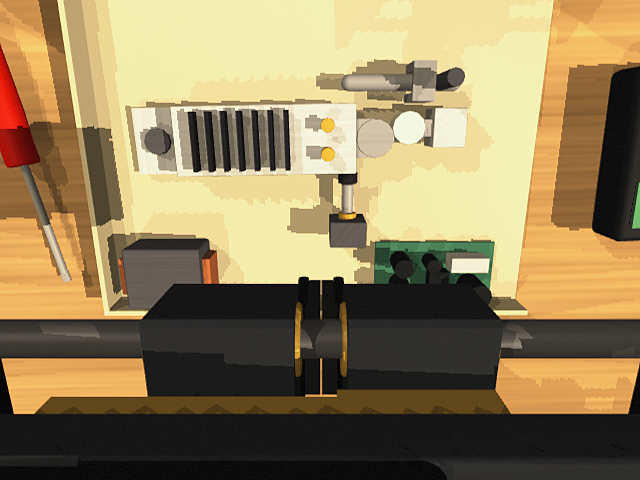

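View pics/s14.png

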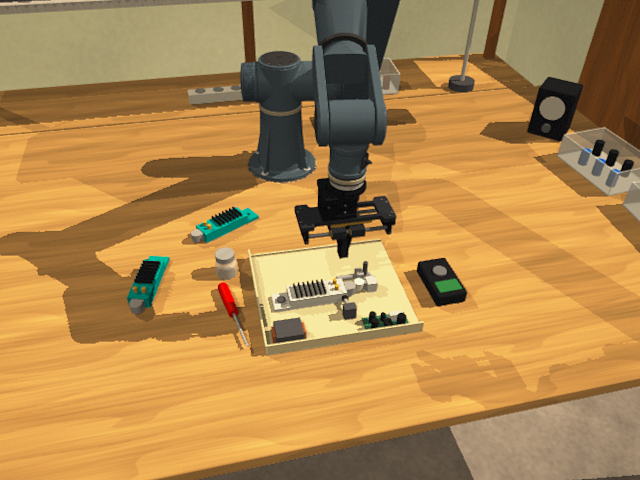

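```bash
python3 - <<'E'
from h import *
M=np.load("w14.npy")
print('knob',inv(C,onz('wrist',456,76,.062,M)),'tip',inv(C,onz('wrist',341.5,82,.022,M)))
n=inv(C,onz('wrist',375,137,.037,M));print('nose',n,np.arctan2(-n[0],n[1]+.12),'roller',inv(C,onz('wrist',409.5,127.5,.034,M)),'pin',inv(C,onz('wrist',157,141,.0225,M)))
E
```

```text
knob [-0.0423  0.0909] tip [-0.0421  0.0193]
nose [-0.0033  0.0434] 0.02038040907193301 roller [-0.01    0.0686] pin [ 0.0001 -0.1203]
```

Tip at y 19.3 mm, against 19 mm for fully across, and the push met a hard end. The module is home at about 0.02 rad, 7 mm past the roller. The arm is clear.

```bash
python3 -c "
from rig import robot
print(robot.hand_in())"
```

```text
the job is handed in; nothing more can be done
None
```

The module is home against the rubber stop with the lock bolt across behind it. I handed the job in at about 21.5 s, with the arm lifted clear.

- **Push home:** I pushed the module's free end round its pin and over the roller in small steps. I then held it on the stop with a wrist reading averaging 7.2–7.3 N for about 0.9 s, with single noisy readings up to 8.1 N. The force on the stop itself was not measured. From that push plus the roller's 1–4 N, I estimate about 7–10.5 N, under the 11.5 N limit.
- **Bolt:** I pushed the knob until it met the hard end, where the reading rose to about 13 N, then let go.
- **Last checks (wrist camera):**
  - The bolt tip is at chassis y 19.3 mm, against 19 mm for fully across.
  - The module is at about +0.02 rad, within the 0.04 allowed, with its nose about 7 mm past the roller.
  - In the last scene picture the jar, screwdriver and meter look undisturbed; I checked this by eye only.
- **What disagreed:** The module started at about 0.89 rad, not the 0.35–0.65 rad stated. The wrist, scene and side views all put it between 0.86 and 0.91. While pressing on the stop, the wrist also showed about 3 N upward.

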